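# Sort the hallway console into its trays

## Task

Sort the things off the marble into the three grey trays: the shoe brush and the lidded cream jar go in the oblong tray, the glass evil-eye charm and the rosewood bead box in the round tray, and the car-key fob in the square tray. Each must end flat on its tray's floor, not on a rim or on another thing: brush bristles down, jar upright, charm with its eye up, box and fob the way up they lie now. Set the charm and the jar down rather than dropping them, and leave the brass bell and the candle glass standing where they are.

Things in the scene. Friction and masses are not known exactly. Their poses are not given: they have to be found in the camera images.
- tray_oblong: Oblong grey ceramic tray, fixed to the marble, 110 mm (its x) by 210 mm (its y) outside, 18 mm high; walls 5 mm thick, so 100 x 200 mm inside; inner floor 6 mm above the marble. For the shoe care things. Its origin is the centre of its underside, z up.
- tray_round: Round grey ceramic tray, fixed to the marble, 170 mm across outside, 160 mm inside, 18 mm high, inner floor 6 mm above the marble. For the keepsakes. Its origin is the centre of its underside, z up.
- tray_square: Square grey ceramic tray, fixed to the marble, 130 x 130 mm outside, 120 x 120 mm inside, 18 mm high, inner floor 6 mm above the marble. For the car key. Its origin is the centre of its underside, z up.
- shoe_brush: Small shoe brush lying bristles down: a stainless back 110 mm long (its x) and 40 mm wide (its y), from 18 to 38 mm above its underside, over a black bristle block 104 x 34 mm, 18 mm high; rigid, about 0.16 kg. Its origin is the centre of its underside, z up.
- cream_jar: Lidded shoe-cream jar standing upright: amber glass body and plain metal lid (fixed on), 48 mm across all the way up but for a 2 mm groove under the lid, 48 mm high, about 0.13 kg. Its origin is the centre of its underside, z up.
- eye_charm: Glass evil-eye charm, a flat round disc 50 mm across and 14 mm thick, lying with the ringed eye up; straight sides, about 0.07 kg. Its origin is the centre of its underside, z up.
- bead_box: Closed rosewood bead box with a thin brass seam, one solid piece, 66 mm long (its x), 40 mm wide (its y), 30 mm high, about 0.11 kg. Its origin is the centre of its underside, z up.
- key_fob: Black car-key fob lying flat, buttons up: body 60 mm long (its x), 36 mm wide (its y), 15 mm thick with rounded edges, and a small rigid steel loop that reaches to 44 mm from the origin on its -x side; about 0.05 kg. Its origin is the centre of the body's underside (the loop not counted), z up.
- bell: Small brass table bell, loose, 54 mm across its mouth and 46 mm high, standing among the things; a bystander to be left alone. Its origin is the centre of its underside, z up.
- candle: Glass tealight holder with its candle, loose, 56 mm across the rim and 40 mm high, standing among the things; a bystander to be left alone. Its origin is the centre of its underside, z up.
There are look-alikes about, which are no part of the job. What is shaped like the tray_oblong but blue is not meant. Of the things that look like the shoe_brush, the smaller one is meant.

How it is judged (in metres and radians):
At the end, for the whole second after the job is handed in: Brush and jar in the oblong tray, charm and bead box in the round one, fob in the square one: inside the walls, underside 3 to 10 mm above the marble (tray floor: 6 mm), right way up within 0.15 rad, at rest; bell and candle glass upright, within 20 mm of where they stood (z of shoe_brush in the frame of tray_oblong between 0.003 and 0.01 m and angle between each of shoe_brush, cream_jar, eye_charm, bead_box, key_fob, bell, candle's own z axis and vertical below 0.15 rad and linear speed of each of shoe_brush, cream_jar, eye_charm, bead_box, key_fob below 0.02 m/s and angular speed of each of shoe_brush, cream_jar, eye_charm, bead_box, key_fob below 0.2 rad/s and x of shoe_brush in the frame of tray_oblong between -0.05 and 0.05 m and y of shoe_brush in the frame of tray_oblong between -0.1 and 0.1 m and z of cream_jar in the frame of tray_oblong between 0.003 and 0.01 m and x of cream_jar in the frame of tray_oblong between -0.05 and 0.05 m and y of cream_jar in the frame of tray_oblong between -0.1 and 0.1 m and z of eye_charm in the frame of tray_round between 0.003 and 0.01 m and horizontal distance between each of eye_charm, bead_box and tray_round below 0.08 m and z of bead_box in the frame of tray_round between 0.003 and 0.01 m and z of key_fob in the frame of tray_square between 0.003 and 0.01 m and x of key_fob in the frame of tray_square between -0.06 and 0.06 m and y of key_fob in the frame of tray_square between -0.06 and 0.06 m and distance of each of bell, candle from where it was at the start of the episode below 0.02 m); the robot touches nothing.
It fails at once if the brass bell is pushed more than 20 mm or knocked over (distance of bell from where it was at the start of the episode above 0.02 m or angle between bell's own z axis and vertical above 0.5 rad).
It fails at once if the candle glass is pushed more than 20 mm or knocked over (distance of candle from where it was at the start of the episode above 0.02 m or angle between candle's own z axis and vertical above 0.5 rad).
It fails at once if the glass charm is dropped from more than about 25 mm (it moves faster than 0.7 m/s with no finger on it) (linear speed of eye_charm above 0.7 m/s and contact force between the fingers and eye_charm below 0.05 N).
It fails at once if the glass jar is dropped from more than about 25 mm (it moves faster than 0.7 m/s with no finger on it) (linear speed of cream_jar above 0.7 m/s and contact force between the fingers and cream_jar below 0.05 N).
It also fails if it takes over 128 s, if anything falls off the work surface, if the arm or the gripper's body presses on something with over 40 N, if the wrist force passes 120 N, or if a joint passes its speed limit or range.

## Robot

A 6-joint arm with a two-finger parallel gripper is mounted at the origin on the work surface. World frame = base frame: x ahead of the robot, y to its left, z up, the work surface at z = 0. Lengths are in m, angles in degrees, forces in N, time in s.
With the tool pointing down it reaches from about 0.375 to 0.975 m from the base axis. Payload 3.8 kg.
Tool frame: the origin (TCP) lies between the finger pads; the fingertips stand bot.tip_reach ahead of it and the grasp point (between the pads) is the TCP (bot.tip_reach is the distance from the TCP to the fingertips, in m); z points along the fingers, y is the line along which they close (so a half turn about z gives the same grasp; the last joint's range is limited). The gripper opens to 85 mm and grips with 20 to 120 N. Pads are 22 mm wide; open, the fingers measure 114 mm over their backs; the gripper's body (76 mm by 85 mm) begins 54 mm behind the grasp point. The pads swing forward as they close: fully open they stand 13 mm farther back than shut.
Start: joints at [-66.629, 15.12, 91.902, -0, 72.978, -2.114], TCP at [0.29, -0.609, 0.25] pointing down, gripper open.
Joint ranges: [-150.88, 150.88], [-54.13, 125.18], [17.81, 147.31], [-75.09, 255.09], [0, 152.58], [-146.25, 146.25]. Speed limits (degrees/s): [147.25, 147.25, 180, 180, 180, 180].

## Interface

Orientations are given as [roll, pitch, yaw] about the fixed x, y, z axes, in that order (R = Rz(yaw) Ry(pitch) Rx(roll)).
In Python, from rig import telemetry, snapshot, camera_model, bot gives the robot as it stands.
- The arm moves only by the shell command python3 -m inch 'ROWS'. ROWS is text: rows parted by semicolons, each of 7 numbers parted by spaces: the shift along the world's x, y, z each as a share of 800 mm, from -1 to 1, then the turn, a rotation vector about the world's x, y, z each as a share of pi/2 rad, from -1 to 1, then the opening, from -1 (shut) to 1 (fully open), so that 0 is half open. A call has 1 to 12 rows; each row is the pose to reach, as a shift and turn from the pose commanded when the call began; what a row does not reach only later rows make up. A row lasts 1/12 s, in which the tool goes at most 41.7 mm and 7.16 degrees, less where a joint would pass 70% of its speed; a pose out of reach is approached as far as the arm can. A call with a number of a shift or a turn outside -1 to 1 is refused whole. A call with a gripper value outside its range is refused whole. The fingers move at their own pace and stop on an object; the grip force is fixed at half the most. Time passes only in rows, so rows that repeat a pose let the fingers close. It gives the time, the measured TCP pose, the force, the opening and the grip force at its end, in the units of the state.
- telemetry.read_state(): the state, without advancing time (a new reading comes with each control period).
- snapshot(name): name is "scene" or "top" or "wrist"; returns the picture (384x512x3 uint8, red, green, blue); there is no depth.
- camera_model(name): a dict with "fx", "fy", "cx", "cy" (pixels), "k1" (the pictures are not rectified: a ray, as slopes to the right and down, at radius r is drawn at 1 + k1 r^2 times it, then the intrinsics apply), "rvec" (rotation vector, rad) and "tvec" (3), from world to camera coordinates, as OpenCV has them. Camera axes: x right, y down, z forward; pixel columns grow to the right and rows downward; lengths in m; the calibration is good to about 2 mm. A picture is of the moment at which its call begins: read the wrist's pose just before it. camera_model takes no time and is no camera call; for the wrist camera it gives the pose at the moment of the call.
- bot.finish_job(): hands the job in; it is judged then, once.
The state is a dict: "clock": time; "qpos": joint angles; "joint_velocities": joint speeds; "tau": joint torques, N m; "ee_pos": TCP position; "ee_rot": TCP orientation; "ft_force": force on the tool from outside, world axes, zero at the start; "moment": the same for the moment, N m; "gripper_width": finger opening in m; "finger_force": force on a finger pad.
Only numpy, scipy, OpenCV 4.12 (cv2) and the standard library are available. Lean on these libraries where they do the work, as an engineer would, in place of code of your own. Each camera call takes 0.05 s, during which the arm holds its last target. There are 200 camera calls.

## Working session

There is one attempt and no reset: what is moved stays moved. The work goes in short steps, Python scripts to look and compute and a shell command to move; the robot and the scene stay as the last step left them, time stands still between calls to the robot, and variables do not carry over. Pictures are saved under pics/ and viewed, at most 14 in all, crops included, and the job is handed in when it is done.

```bash
ls; mkdir -p pics
python3 - <<'E'
from rig import telemetry, snapshot, camera_model, bot
import cv2
for n in("scene","top","wrist"):
    im=snapshot(n); cv2.imwrite(f"pics/{n}0.png",im[:,:,::-1]); 
    m=camera_model(n); print(n,m)
s=telemetry.read_state();print(s,bot.tip_reach)
t=cv2.imread("pics/top0.png"); cv2.imwrite("pics/top0b.png",cv2.resize(t,(800,600),interpolation=cv2.INTER_CUBIC))
E
```

```text
pics
scene {'fx': 368.27288321027453, 'fy': 368.27288321027453, 'cx': 252.56499633498663, 'cy': 196.00136300849545, 'k1': -0.08183465109061076, 'rvec': array([ 0.66125674,  2.48875266, -1.32341678]), 'tvec': array([ 0.35899611, -0.09475734,  1.23305421])}
top {'fx': 357.49714682835315, 'fy': 357.49714682835315, 'cx': 255.93386586554934, 'cy': 190.92168325644877, 'k1': 0.017777885299933554, 'rvec': array([ 2.1869213 , -2.22997611,  0.0521688 ]), 'tvec': array([0.0576454 , 0.43033231, 1.082234  ])}
wrist {'fx': 336.27891228163736, 'fy': 336.27891228163736, 'cx': 255.18127182234588, 'cy': 197.05929012155244, 'k1': -0.0005903125662716862, 'rvec': array([-2.41132796,  1.52139893,  0.25825909]), 'tvec': array([-0.67322616, -0.04361217,  0.38109391])}
{'clock': 0.15, 'qpos': array([-6.66296818e+01,  1.51619408e+01,  9.19660561e+01, -6.43386326e-04,
        7.29768701e+01, -2.11332797e+00]), 'joint_velocities': array([-0.02868516, -0.12267209, -0.25493854, -0.03369256, -0.05553033,
        0.02666269]), 'tau': array([ 2.04333187e-04, -5.15903735e+01, -3.67960167e+01, -1.00853306e-04,
        8.04962707e-03,  3.50416690e-05]), 'ee_pos': array([ 0.29020613, -0.6088178 ,  0.2491901 ]), 'ee_rot': array([-1.79895182e+02, -3.25265946e-03,  2.54838322e+01]), 'ft_force': array([ 0.0738462 ,  0.10850087, -0.10064438]), 'moment': array([-0.03782657,  0.00317579,  0.0003587 ]), 'finger_force': 0.0, 'gripper_width': 0.08535660834813973} 0.019
```

View pics/top0b.png

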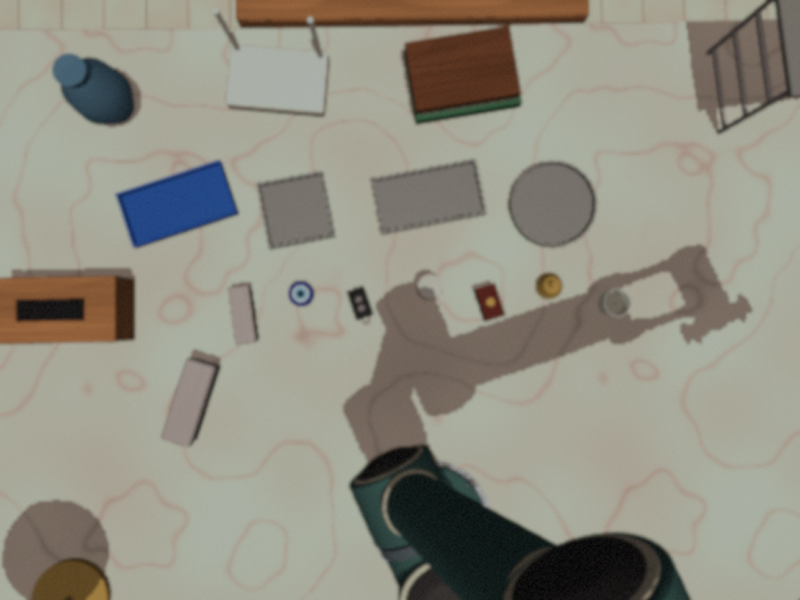

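View pics/scene0.png

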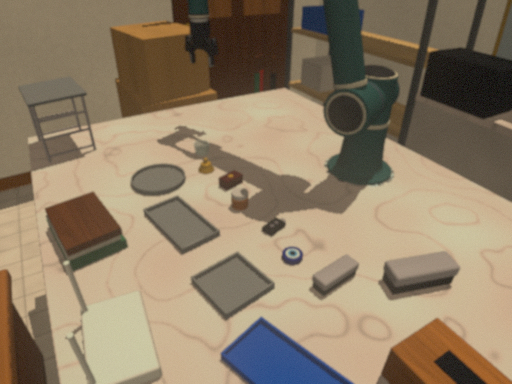

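The top view (800x600) shows a row of things: small brush (243,313), charm (301,293), fob (360,303), jar (427,285), box (488,301), bell (549,286), candle (615,302). The trays are square (297,210), oblong (428,197) and round (552,204). The blue tray (178,203) is a decoy. There are two brush candidates, (243,313) and (190,398), and the first is the smaller, so it is the one meant.

```bash
cat > h.py <<'E'
import numpy as np, cv2
from rig import telemetry, snapshot, camera_model, bot
def K(m): return np.array([[m['fx'],0,m['cx']],[0,m['fy'],m['cy']],[0,0,1.]]), np.array([m['k1'],0,0,0.])
def p2w(m,px,z):
    k,d=K(m); n=cv2.undistortPoints(np.array(px,float).reshape(-1,1,2),k,d).reshape(-1,2)
    R=cv2.Rodrigues(m['rvec'])[0]; c=-R.T@m['tvec']
    r=np.c_[n,np.ones(len(n))]@R; z=np.broadcast_to(z,len(n))
    return c+r*((z-c[2])/r[:,2])[:,None]
def w2p(m,X):
    k,d=K(m); return cv2.projectPoints(np.array(X,float).reshape(-1,1,3),m['rvec'],m['tvec'],k,d)[0].reshape(-1,2)
E
python3 - <<'E'
from h import *
t=cv2.imread("pics/top0.png")
c=t[95:290,90:410]; cv2.imwrite("pics/top0c.png",cv2.resize(c,(800,488),interpolation=cv2.INTER_CUBIC))
m=camera_model("top")
px=np.array([[243,313],[190,398],[301,293],[360,303],[427,285],[488,301],[549,286],[615,302],[297,210],[428,197],[552,204]])*.64
print(p2w(m,px,[.038,.04,.014,.015,.048,.03,.046,.04,.018,.018,.018]).round(3))
w=camera_model("wrist"); R=cv2.Rodrigues(w['rvec'])[0]; print(-R.T@w['tvec'],R)
E
```

```text
[[ 0.408  0.346  0.038]
 [ 0.252  0.445  0.04 ]
 [ 0.445  0.24   0.014]
 [ 0.424  0.127  0.015]
 [ 0.454 -0.002  0.048]
 [ 0.422 -0.119  0.03 ]
 [ 0.448 -0.232  0.046]
 [ 0.415 -0.358  0.04 ]
 [ 0.606  0.245  0.018]
 [ 0.627 -0.009  0.018]
 [ 0.609 -0.25   0.018]]
[ 0.36487217 -0.57305438  0.37261914] [[ 0.43010418 -0.9027749  -0.00280715]
 [-0.85313076 -0.40746553  0.32579096]
 [-0.29525971 -0.13772919 -0.94543766]]
```

View pics/top0c.png

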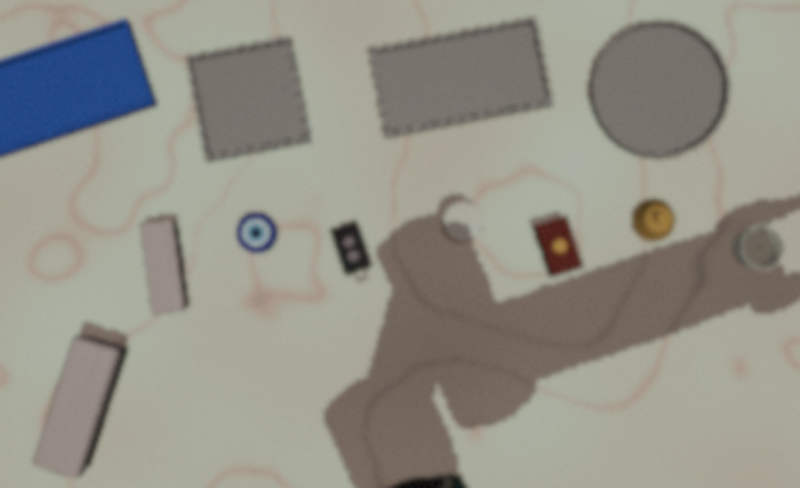

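```bash
python3 -m inch '.26 .55 0 0 0 -.283 1;.26 .55 0 0 0 -.283 1;.26 .55 0 0 0 -.283 1;.26 .55 0 0 0 -.283 1;.26 .55 0 0 0 -.283 1;.26 .55 0 0 0 -.283 1;.26 .55 0 0 0 -.283 1;.26 .55 0 0 0 -.283 1;.26 .55 0 0 0 -.283 1;.26 .55 0 0 0 -.283 1;.26 .55 0 0 0 -.283 1;.26 .55 0 0 0 -.283 1'
python3 -m inch '0 0 0 0 0 0 1;0 0 0 0 0 0 1;0 0 0 0 0 0 1'
cat > wp.py <<'E'
import sys,pickle
from h import *
n=sys.argv[1]; print(telemetry.read_state()['ee_pos'],telemetry.read_state()['ee_rot'])
m=camera_model("wrist"); im=snapshot("wrist"); pickle.dump(m,open(f"pics/{n}.pkl","wb"))
cv2.imwrite(f"pics/{n}.png",im[:,:,::-1]); cv2.imwrite(f"pics/{n}b.png",cv2.resize(im[:,:,::-1],(800,600),interpolation=cv2.INTER_CUBIC))
E
python3 wp.py w1
```

```text
clock: 1.15
ee_pos: [0.4991, -0.166, 0.2502]
ee_rot: [-179.9, -0.0, 0.1]
ft_force: [0.8, -0.2, 0.6]
gripper_width: 0.0854
finger_force: 0.0
clock: 1.4
ee_pos: [0.4981, -0.1694, 0.25]
ee_rot: [180.0, 0.0, 0.1]
ft_force: [0.2, 0.2, 0.7]
gripper_width: 0.0851
finger_force: 0.0
[ 0.49814444 -0.16943397  0.25001391] [1.79978331e+02 4.29025521e-02 6.11294144e-02]
```

View pics/w1b.png

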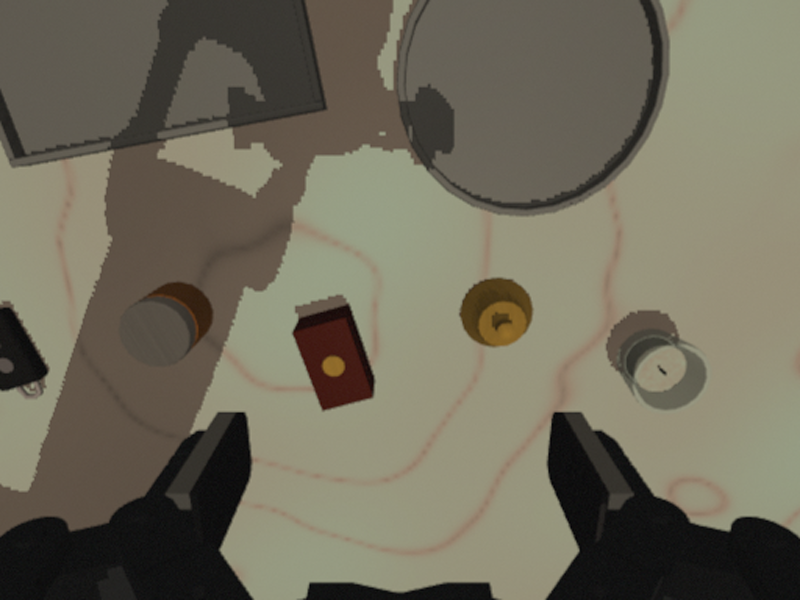

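```bash
python3 -m inch '0 .46 0 0 0 0 1;0 .46 0 0 0 0 1;0 .46 0 0 0 0 1;0 .46 0 0 0 0 1;0 .46 0 0 0 0 1;0 .46 0 0 0 0 1;0 .46 0 0 0 0 1;0 .46 0 0 0 0 1;0 .46 0 0 0 0 1;0 .46 0 0 0 0 1;0 .46 0 0 0 0 1;0 .46 0 0 0 0 1'
python3 -m inch '0 0 0 0 0 0 1;0 0 0 0 0 0 1;0 0 0 0 0 0 1'
python3 wp.py w2
```

```text
clock: 2.45
ee_pos: [0.4987, 0.1972, 0.25]
ee_rot: [179.9, 0.0, -0.0]
ft_force: [-0.3, -0.2, 0.0]
gripper_width: 0.0851
finger_force: 0.0
clock: 2.7
ee_pos: [0.4987, 0.1971, 0.2503]
ee_rot: [180.0, -0.0, -0.1]
ft_force: [0.5, 1.1, 0.2]
gripper_width: 0.0854
finger_force: 0.0
[0.49868761 0.19714478 0.25029098] [ 1.79990642e+02 -1.79069648e-03 -1.21872915e-01]
```

View pics/w2b.png

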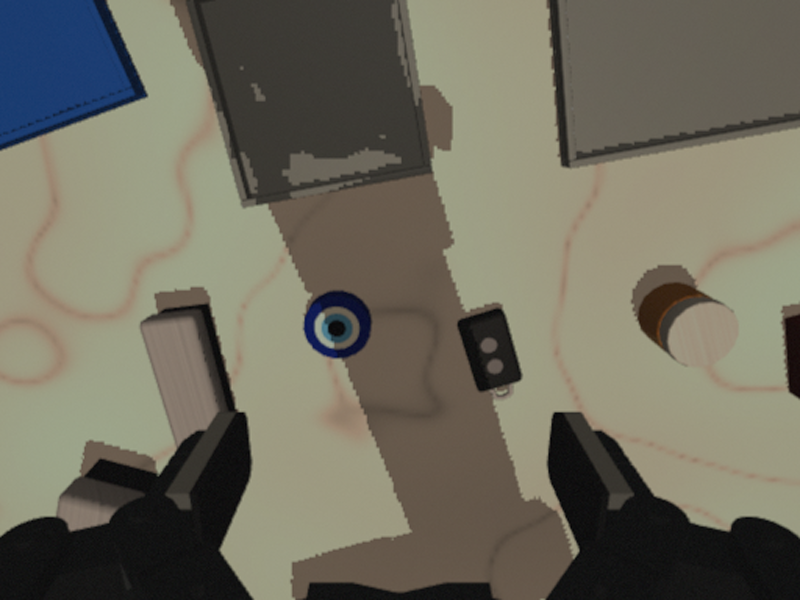

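w1 shows the jar lid at (159,330), the box with its brass button at (333,366), the bell at (497,313), the candle at (660,365), the round tray's lower rim at (530,214), and the oblong tray's corners at (325,107) and (15,165). w2 shows the charm at (337,324), the fob body at (490,350), the jar lid at (702,333), the brush end at (142,323)-(188,311), and the square tray's corners at (247,206) and (433,172).

Run:
```python
from h import *
import pickle
a=pickle.load(open("pics/w1.pkl","rb"));b=pickle.load(open("pics/w2.pkl","rb"));t=camera_model("top")
f=lambda p:(np.array(p,float)+.5)*.64-.5
g=lambda p:(np.array(p,float)+.5)/2.5-.5+[90,95]
def s(n,X):print(n,X[:,:2].round(4).tolist())
s("jar",np.r_[p2w(a,f([[159,330]]),.048),p2w(b,f([[702,333]]),.048)])
s("box ctr+corners",p2w(a,f([[333,366],[295,335],[350,318],[373,395],[323,409]]),.03))
s("bell rim/candle",p2w(a,f([[497,313],[660,365]]),[.0,.02]))
s("charm",p2w(b,f([[337,324]]),.014))
s("fob",p2w(b,f([[459,321],[501,309],[521,379],[480,391],[502,392]]),.01))
s("brush w2",p2w(b,f([[142,324],[188,311]]),.038))
s("brush top",p2w(t,g([[142,220],[176,216],[187,308],[154,314]]),.038))
s("fob top",p2w(t,g([[350,248]]),.015)); s("charm top",p2w(t,g([[257,232]]),.014))
s("square w",p2w(b,f([[247,206],[433,172]]),.018)); s("square top",p2w(t,g([[188,57],[290,39],[310,142],[208,160]]),.018))
s("obl w",p2w(a,f([[15,165],[325,107]]),.018));s("obl w2",p2w(b,f([[566,165]]),.018)); s("obl top",p2w(t,g([[369,47],[536,19],[551,104],[388,138]]),.018))
s("round top",p2w(t,g([[658,89]]),.018)); s("round w",p2w(a,f([[398,70],[668,60],[525,214]]),.018))
```

```text
jar [[0.453, -0.0099], [0.4511, -0.0047]]
box ctr+corners [[0.4182, -0.1221], [0.4422, -0.0963], [0.455, -0.1354], [0.3948, -0.1504], [0.3832, -0.1132]]
bell rim/candle [[0.4481, -0.2434], [0.4145, -0.3625]]
charm [[0.4452, 0.2427]]
fob [[0.4458, 0.153], [0.4551, 0.1226], [0.3982, 0.1038], [0.388, 0.1347], [0.3871, 0.1177]]
brush w2 [[0.4546, 0.3729], [0.4639, 0.3402]]
brush top [[0.4608, 0.372], [0.4648, 0.332], [0.356, 0.3202], [0.3498, 0.3589]]
fob top [[0.4236, 0.1288]]
charm top [[0.4452, 0.2409]]
square w [[0.5315, 0.2991], [0.5533, 0.1747]]
square top [[0.6587, 0.3206], [0.6788, 0.197], [0.5528, 0.1748], [0.5331, 0.298]]
obl w [[0.557, 0.0818], [0.5926, -0.1226]]
obl w2 [[0.5576, 0.0877]]
obl top [[0.6674, 0.1013], [0.6983, -0.1027], [0.5938, -0.1184], [0.556, 0.0803]]
round top [[0.6097, -0.2491]]
round w [[0.614, -0.1687], [0.6198, -0.3348], [0.5253, -0.2543]]
```

```bash
python3 -m inch '-.098 .186 0 0 0 .078 1;-.098 .186 0 0 0 .078 1;-.098 .186 0 0 0 .078 1;-.098 .186 0 0 0 .078 1;-.098 .186 0 0 0 .078 1;-.098 .186 0 0 0 .078 1;-.098 .186 0 0 0 .078 1;-.098 .186 0 0 0 .078 1'
python3 wp.py w3
```

```text
clock: 3.42
ee_pos: [0.4207, 0.3463, 0.2502]
ee_rot: [180.0, -0.0, 7.0]
ft_force: [0.4, 0.3, -0.3]
gripper_width: 0.0855
finger_force: 0.0
[0.42067423 0.34629162 0.2502102 ] [ 1.79961264e+02 -6.58634361e-03  6.96433561e+00]
```

View pics/w3b.png

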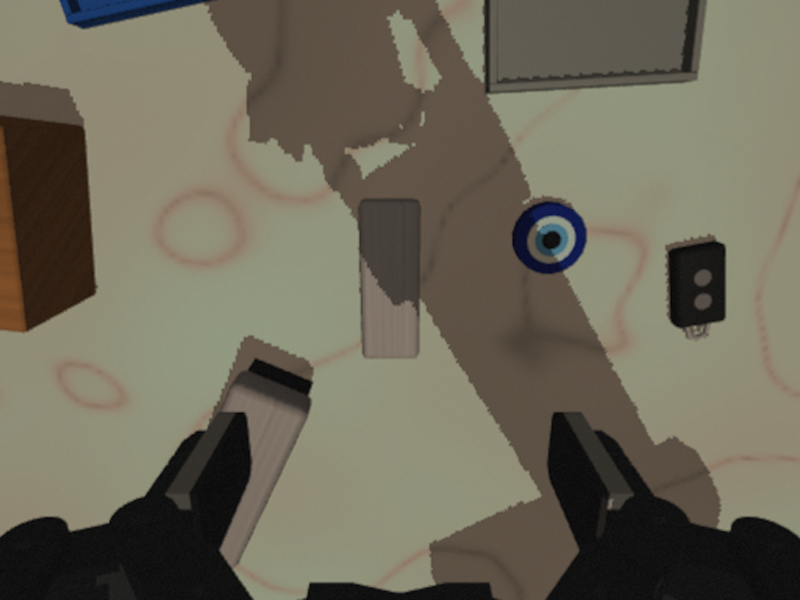

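w3 shows two brushes. The one at (389,278) is about 60x157 px and in the row. The other, at (265,450), is visibly wider and longer although only partly in view. The smaller one at (389,278) is the shoe_brush, and this enlarged view confirms the size difference.

Run:
```python
from h import *
import pickle
a=pickle.load(open("pics/w3.pkl","rb"))
f=lambda p:(np.array(p,float)+.5)*.64-.5
def s(n,X):
    print(n,X[:,:2].round(4).tolist(),X.mean(0).round(4)); return X
X=s("brush",p2w(a,f([[360,199],[420,199],[419,357],[363,357]]),.038))
for i,j in((3,0),(2,1)): d=X[j]-X[i]; print(np.degrees(np.arctan2(d[1],d[0])),np.hypot(*d[:2]))
s("big width",p2w(a,f([[243,380],[310,405]]),.04))
s("charm",p2w(a,f([[549,238]]),.014))
X=s("fob",p2w(a,f([[667,248],[723,242],[726,319],[673,327]]),.01))
s("sq",p2w(a,f([[487,92],[696,80]]),.018))
```

```text
brush [[0.4572, 0.3757], [0.4618, 0.3381], [0.3538, 0.3242], [0.3491, 0.363]] [0.4054 0.3503 0.038 ]
6.666394163893235 0.1088642693985443
7.32926064057334 0.10886555970152992
big width [[0.3221, 0.4452], [0.3079, 0.397]] [0.315  0.4211 0.04  ]
charm [[0.4432, 0.2446]] [0.4432 0.2446 0.014 ]
fob [[0.4456, 0.1593], [0.4546, 0.1215], [0.3991, 0.1009], [0.3882, 0.1379]] [0.4219 0.1299 0.01  ]
sq [[0.53, 0.3042], [0.5526, 0.1762]] [0.5413 0.2402 0.018 ]
```

```bash
python3 -m inch '-.016 0 -.04 0 0 0 1;-.016 0 -.09 0 0 0 1;-.016 0 -.14 0 0 0 1;-.016 0 -.18 0 0 0 1;-.016 0 -.22 0 0 0 1;-.016 0 -.25 0 0 0 1;-.016 0 -.262 0 0 0 1;-.016 0 -.269 0 0 0 1;-.016 0 -.269 0 0 0 1;-.016 0 -.269 0 0 0 1'
python3 -m inch '0 0 0 0 0 0 -1;0 0 0 0 0 0 -1;0 0 0 0 0 0 -1;0 0 0 0 0 0 -1;0 0 0 0 0 0 -1;0 0 0 0 0 0 -1;0 0 0 0 0 0 -1;0 0 0 0 0 0 -1'
python3 -m inch '0 0 0.02 0 0 0 -1;0 0 .05 0 0 0 -1;0 0 .09 0 0 0 -1;0 0 .13 0 0 0 -1;0 0 .15 0 0 0 -1;0 0 .15 0 0 0 -1;0 0 .15 0 0 0 -1'
```

```text
clock: 4.3
ee_pos: [0.4086, 0.3478, 0.0364]
ee_rot: [-179.9, -0.1, 7.0]
ft_force: [-0.7, -0.1, -0.1]
gripper_width: 0.0854
finger_force: 0.0
clock: 4.97
ee_pos: [0.4083, 0.3485, 0.0366]
ee_rot: [-179.9, -0.1, 7.0]
ft_force: [-0.3, 0.3, 7.5]
gripper_width: 0.0389
finger_force: 63.3
clock: 5.55
ee_pos: [0.4075, 0.3478, 0.1557]
ee_rot: [-179.9, -0.1, 7.0]
ft_force: [-1.1, -0.2, -2.7]
gripper_width: 0.0385
finger_force: 62.4
```

```bash
python3 -m inch '.285 -.493 0 0 0 .95 -1;.285 -.493 0 0 0 .95 -1;.285 -.493 0 0 0 .95 -1;.285 -.493 0 0 0 .95 -1;.285 -.493 0 0 0 .95 -1;.285 -.493 0 0 0 .95 -1;.285 -.493 0 0 0 .95 -1;.285 -.493 0 0 0 .95 -1;.285 -.493 0 0 0 .95 -1;.285 -.493 0 0 0 .95 -1;.285 -.493 0 0 0 .95 -1;.285 -.493 0 0 0 .95 -1'
python3 -m inch '0 0 0 0 0 .08 -1;0 0 0 0 0 .08 -1;0 0 0 0 0 .08 -1;0 0 0 0 0 .08 -1'
```

```text
clock: 6.55
ee_pos: [0.6346, -0.0501, 0.1515]
ee_rot: [-179.7, 0.0, 87.8]
ft_force: [0.6, 0.4, -1.5]
gripper_width: 0.0388
finger_force: 62.3
clock: 6.88
ee_pos: [0.6335, -0.0461, 0.1528]
ee_rot: [-179.8, -0.1, 94.6]
ft_force: [0.4, -0.0, -1.1]
gripper_width: 0.0383
finger_force: 62.3
```

```bash
python3 -m inch '0 0 -.04 0 0 .055 -1;0 0 -.08 0 0 .055 -1;0 0 -.11 0 0 .055 -1;0 0 -.125 0 0 .055 -1;0 0 -.132 0 0 .055 -1;0 0 -.137 0 0 .055 -1;0 0 -.139 0 0 .055 -1;0 0 -.139 0 0 .055 -1;0 0 -.139 0 0 .055 -1'
python3 -m inch '0 0 0 0 0 0 .3;0 0 0 0 0 0 .3;0 0 0 0 0 0 .3;0 0 0 0 0 0 .3'
python3 -m inch '0 0 .03 0 0 0 .3;0 0 .07 0 0 0 .3;0 0 .12 0 0 0 .3;0 0 .15 0 0 0 1;0 0 .15 0 0 0 1;0 0 .15 0 0 0 1;0 0 .15 0 0 0 1;0 0 .15 0 0 0 1'
```

```text
clock: 7.63
ee_pos: [0.6366, -0.047, 0.0456]
ee_rot: [179.8, 0.0, 99.7]
ft_force: [-0.3, -0.5, -1.8]
gripper_width: 0.039
finger_force: 62.3
clock: 7.97
ee_pos: [0.6358, -0.0471, 0.0447]
ee_rot: [179.9, 0.0, 99.7]
ft_force: [-0.4, 0.3, -0.6]
gripper_width: 0.0556
finger_force: 0.0
clock: 8.63
ee_pos: [0.6338, -0.0468, 0.1618]
ee_rot: [-179.8, -0.1, 99.7]
ft_force: [-0.0, -0.4, -1.2]
gripper_width: 0.0855
finger_force: 0.0
```

```bash
python3 -m inch '-.229 .0525 0 0 0 0 1;-.229 .0525 0 0 0 0 1;-.229 .0525 0 0 0 0 1;-.229 .0525 0 0 0 0 1;-.229 .0525 0 0 0 0 1;-.229 .0525 0 0 0 0 1;-.229 .0525 0 0 0 0 1'
python3 -m inch '0 0 -.04 0 0 0 1;0 0 -.09 0 0 0 1;0 0 -.13 0 0 0 1;0 0 -.15 0 0 0 1;0 0 -.16 0 0 0 1;0 0 -.1645 0 0 0 1;0 0 -.1645 0 0 0 1;0 0 -.1645 0 0 0 1'
python3 -m inch '0 0 0 0 0 0 -1;0 0 0 0 0 0 -1;0 0 0 0 0 0 -1;0 0 0 0 0 0 -1;0 0 0 0 0 0 -1;0 0 0 0 0 0 -1;0 0 0 0 0 0 -1;0 0 0 0 0 0 -1'
python3 -m inch '0 0 0.02 0 0 0 -1;0 0 .05 0 0 0 -1;0 0 .09 0 0 0 -1;0 0 .13 0 0 0 -1;0 0 .15 0 0 0 -1;0 0 .15 0 0 0 -1;0 0 .15 0 0 0 -1'
```

```text
clock: 9.22
ee_pos: [0.45, -0.0046, 0.1623]
ee_rot: [-179.9, -0.0, 99.7]
ft_force: [0.6, 0.3, 0.1]
gripper_width: 0.0858
finger_force: 0.0
clock: 9.88
ee_pos: [0.4536, -0.0051, 0.0331]
ee_rot: [179.9, 0.0, 99.7]
ft_force: [0.1, -0.6, 0.0]
gripper_width: 0.0853
finger_force: 0.0
clock: 10.55
ee_pos: [0.4531, -0.005, 0.0336]
ee_rot: [179.9, 0.0, 99.7]
ft_force: [-0.6, 0.2, 5.5]
gripper_width: 0.0469
finger_force: 61.5
clock: 11.13
ee_pos: [0.4527, -0.0049, 0.1533]
ee_rot: [179.8, 0.0, 99.7]
ft_force: [-0.3, 1.0, -1.5]
gripper_width: 0.0468
finger_force: 61.9
```

```bash
python3 -m inch '.208 .066 0 0 0 0 -1;.208 .066 0 0 0 0 -1;.208 .066 0 0 0 0 -1;.208 .066 0 0 0 0 -1;.208 .066 0 0 0 0 -1;.208 .066 0 0 0 0 -1;.208 .066 0 0 0 0 -1'
python3 -m inch '0 0 -.04 0 0 0 -1;0 0 -.08 0 0 0 -1;0 0 -.11 0 0 0 -1;0 0 -.125 0 0 0 -1;0 0 -.132 0 0 0 -1;0 0 -.137 0 0 0 -1;0 0 -.14 0 0 0 -1;0 0 -.141 0 0 0 -1;0 0 -.141 0 0 0 -1'
python3 -m inch '0 0 0 0 0 0 .4;0 0 0 0 0 0 .4;0 0 0 0 0 0 .4;0 0 0 0 0 0 .4;0 0 0 0 0 0 .4'
python3 -m inch '0 0 .03 0 0 0 .4;0 0 .07 0 0 0 .4;0 0 .12 0 0 0 .4;0 0 .16 0 0 0 1;0 0 .2 0 0 0 1;0 0 .2 0 0 0 1;0 0 .2 0 0 0 1;0 0 .2 0 0 0 1'
python3 wp.py w4
```

```text
clock: 11.72
ee_pos: [0.6165, 0.0479, 0.1493]
ee_rot: [-179.7, -0.0, 99.7]
ft_force: [-0.4, -1.3, -2.8]
gripper_width: 0.0468
finger_force: 62.4
clock: 12.47
ee_pos: [0.6195, 0.0479, 0.0409]
ee_rot: [179.9, 0.0, 99.7]
ft_force: [0.8, -0.3, -1.3]
gripper_width: 0.0466
finger_force: 62.4
clock: 12.88
ee_pos: [0.6188, 0.0479, 0.0399]
ee_rot: [180.0, 0.0, 99.7]
ft_force: [-0.0, -0.6, 0.3]
gripper_width: 0.0598
finger_force: 0.0
clock: 13.55
ee_pos: [0.6181, 0.0479, 0.1993]
ee_rot: [-180.0, -0.0, 99.7]
ft_force: [0.1, -0.2, -0.7]
gripper_width: 0.0855
finger_force: 0.0
[0.61814111 0.04787502 0.19930838] [-1.79991076e+02 -1.21934277e-03  9.96965798e+01]
```

View pics/w4b.png

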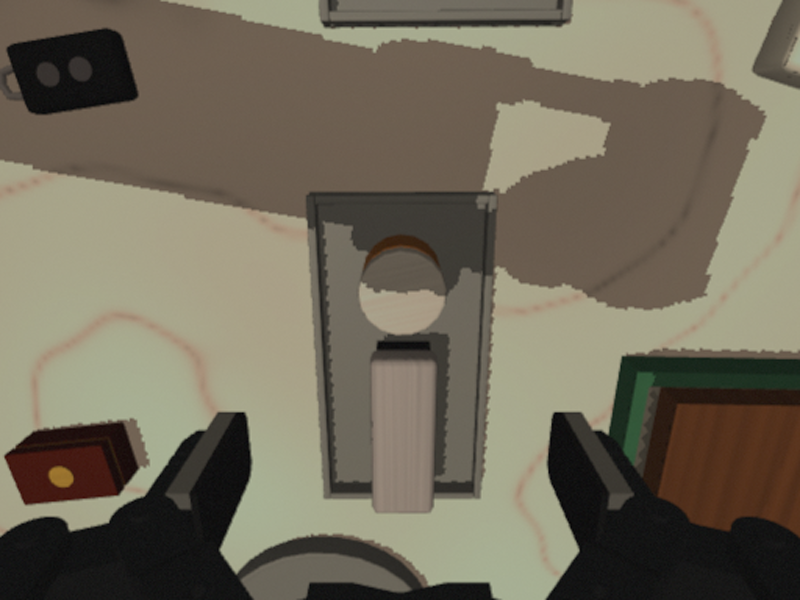

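w4 shows the jar upright at (402,290) and the brush at (404,430), both inside the oblong tray (310,195)-(480,497). The brush's lower end at (404,512) is drawn past the rim, so I'll check the parallax numerically.

Run:
```python
from h import *
import pickle
a=pickle.load(open("pics/w4.pkl","rb"))
f=lambda p:(np.array(p,float)+.5)*.64-.5
T=p2w(a,f([[307,194],[496,194],[481,497],[325,497]]),.018); c=T.mean(0)
e=(T[0]+T[1]-T[2]-T[3])[:2]; e/=np.hypot(*e); ex=np.array([e[1],-e[0]]); print("tray",c,np.degrees(np.arctan2(*e[::-1]))-90)
B=p2w(a,f([[371,358],[436,358],[433,512],[373,512]]),.044); J=p2w(a,f([[402,291]]),.054)
for X in(*B,*J,*T): d=(X-c)[:2]; print((d@ex).round(4),(d@e).round(4))
X=p2w(a,f([[11,48],[121,30],[137,97],[32,113]]),.01); print(X.mean(0)); print(p2w(a,f([[61,477]]),.03))
```

```text
tray [ 0.62813239 -0.00708523  0.018     ] 10.06261622785479
-0.0182 0.0138
0.0195 0.0136
0.0193 -0.0952
-0.0195 -0.095
-0.0001 0.0574
-0.0539 0.1045
0.0539 0.1039
0.0545 -0.1045
-0.0545 -0.1039
[0.42342463 0.12883843 0.01      ]
[[ 0.41856998 -0.12292379  0.03      ]]
```

```bash
python3 -m inch '-.244 .101 0 0 0 -.908 1;-.244 .101 0 0 0 -.908 1;-.244 .101 0 0 0 -.908 1;-.244 .101 0 0 0 -.908 1;-.244 .101 0 0 0 -.908 1;-.244 .101 0 0 0 -.908 1;-.244 .101 0 0 0 -.908 1;-.244 .101 0 0 0 -.908 1;-.244 .101 0 0 0 -.908 1;-.244 .101 0 0 0 -.908 1;-.244 .101 0 0 0 -.908 1;-.244 .101 0 0 0 -.908 1'
python3 -m inch '0 0 -.05 0 0 0 1;0 0 -.1 0 0 0 1;0 0 -.15 0 0 0 1;0 0 -.19 0 0 0 1;0 0 -.21 0 0 0 1;0 0 -.21 0 0 0 1;0 0 -.21 0 0 0 1;0 0 -.21 0 0 0 1'
```

```text
clock: 14.6
ee_pos: [0.4217, 0.1283, 0.1972]
ee_rot: [-180.0, 0.2, 17.7]
ft_force: [-0.9, 0.1, 0.7]
gripper_width: 0.0856
finger_force: 0.0
clock: 15.27
ee_pos: [0.4235, 0.1287, 0.0318]
ee_rot: [-180.0, 0.0, 18.0]
ft_force: [-0.3, 0.5, 0.4]
gripper_width: 0.0853
finger_force: 0.0
```

```bash
python3 -m inch '0 0 -.0135 0 0 0 1;0 0 -.0135 0 0 0 1;0 0 -.0135 0 0 0 -1;0 0 -.0135 0 0 0 -1;0 0 -.0135 0 0 0 -1;0 0 -.0135 0 0 0 -1;0 0 -.0135 0 0 0 -1;0 0 -.0135 0 0 0 -1;0 0 -.0135 0 0 0 -1;0 0 -.0135 0 0 0 -1;0 0 -.0135 0 0 0 -1;0 0 -.0135 0 0 0 -1'
python3 -m inch '0 0 0.02 0 0 0 -1;0 0 .05 0 0 0 -1;0 0 .09 0 0 0 -1;0 0 .13 0 0 0 -1;0 0 .15 0 0 0 -1;0 0 .15 0 0 0 -1;0 0 .15 0 0 0 -1'
```

```text
clock: 16.27
ee_pos: [0.4241, 0.1289, 0.0214]
ee_rot: [180.0, -0.1, 18.0]
ft_force: [-0.3, 0.3, 5.8]
gripper_width: 0.0344
finger_force: 61.0
clock: 16.85
ee_pos: [0.4238, 0.1288, 0.1414]
ee_rot: [180.0, -0.1, 18.0]
ft_force: [-0.1, -0.4, -0.8]
gripper_width: 0.0342
finger_force: 60.4
```

```bash
python3 -m inch '.234 .149 0 0 0 -.1 -1;.234 .149 0 0 0 -.1 -1;.234 .149 0 0 0 -.1 -1;.234 .149 0 0 0 -.1 -1;.234 .149 0 0 0 -.1 -1;.234 .149 0 0 0 -.1 -1;.234 .149 0 0 0 -.1 -1;.234 .149 0 0 0 -.1 -1'
python3 -m inch '0 0 -.04 0 0 0 -1;0 0 -.08 0 0 0 -1;0 0 -.11 0 0 0 -1;0 0 -.125 0 0 0 -1;0 0 -.132 0 0 0 -1;0 0 -.137 0 0 0 -1;0 0 -.14 0 0 0 -1;0 0 -.142 0 0 0 -1;0 0 -.142 0 0 0 -1'
python3 -m inch '0 0 0 0 0 0 .2;0 0 0 0 0 0 .2;0 0 0 0 0 0 .2;0 0 0 0 0 0 .2;0 0 0 0 0 0 .2'
python3 -m inch '0 0 .03 0 0 0 .2;0 0 .07 0 0 0 .2;0 0 .12 0 0 0 .2;0 0 .15 0 0 0 1;0 0 .15 0 0 0 1;0 0 .15 0 0 0 1;0 0 .15 0 0 0 1'
```

```text
clock: 17.52
ee_pos: [0.6089, 0.2475, 0.1372]
ee_rot: [179.9, 0.3, 9.0]
ft_force: [-0.5, 0.2, 0.1]
gripper_width: 0.0339
finger_force: 60.3
clock: 18.27
ee_pos: [0.6114, 0.2482, 0.0285]
ee_rot: [-180.0, -0.1, 9.0]
ft_force: [0.1, 0.6, -0.7]
gripper_width: 0.0344
finger_force: 60.3
clock: 18.68
ee_pos: [0.6106, 0.248, 0.0274]
ee_rot: [-180.0, -0.0, 9.0]
ft_force: [-0.4, -0.1, 0.2]
gripper_width: 0.0514
finger_force: 0.0
clock: 19.27
ee_pos: [0.6099, 0.2477, 0.1464]
ee_rot: [180.0, 0.1, 9.0]
ft_force: [0.9, -1.3, -0.2]
gripper_width: 0.0854
finger_force: 0.0
```

```bash
python3 -m inch '-.239 -.461 0 0 0 .078 1;-.239 -.461 0 0 0 .078 1;-.239 -.461 0 0 0 .078 1;-.239 -.461 0 0 0 .078 1;-.239 -.461 0 0 0 .078 1;-.239 -.461 0 0 0 .078 1;-.239 -.461 0 0 0 .078 1;-.239 -.461 0 0 0 .078 1;-.239 -.461 0 0 0 .078 1;-.239 -.461 0 0 0 .078 1;-.239 -.461 0 0 0 .078 1;-.239 -.461 0 0 0 .078 1'
python3 -m inch '0 0 -.04 0 0 0 1;0 0 -.09 0 0 0 1;0 0 -.125 0 0 0 1;0 0 -.145 0 0 0 1;0 0 -.154 0 0 0 1;0 0 -.154 0 0 0 1;0 0 -.154 0 0 0 1'
python3 -m inch '0 0 0 0 0 0 -1;0 0 0 0 0 0 -1;0 0 0 0 0 0 -1;0 0 0 0 0 0 -1;0 0 0 0 0 0 -1;0 0 0 0 0 0 -1;0 0 0 0 0 0 -1;0 0 0 0 0 0 -1'
python3 -m inch '0 0 0.02 0 0 0 -1;0 0 .05 0 0 0 -1;0 0 .09 0 0 0 -1;0 0 .13 0 0 0 -1;0 0 .15 0 0 0 -1;0 0 .15 0 0 0 -1;0 0 .15 0 0 0 -1'
```

```text
clock: 20.27
ee_pos: [0.4168, -0.1221, 0.145]
ee_rot: [-179.9, 0.2, 15.7]
ft_force: [0.8, 0.9, 0.3]
gripper_width: 0.0852
finger_force: 0.0
clock: 20.85
ee_pos: [0.4194, -0.12, 0.0236]
ee_rot: [-179.9, 0.1, 16.1]
ft_force: [0.6, 0.9, -0.2]
gripper_width: 0.0852
finger_force: 0.0
clock: 21.52
ee_pos: [0.4205, -0.1214, 0.0252]
ee_rot: [179.9, -0.1, 16.0]
ft_force: [-0.6, 0.5, 6.1]
gripper_width: 0.0388
finger_force: 61.7
clock: 22.1
ee_pos: [0.4199, -0.1212, 0.1448]
ee_rot: [179.9, -0.1, 16.0]
ft_force: [-1.0, 0.8, -1.2]
gripper_width: 0.039
finger_force: 60.9
```

```bash
python3 -m inch '.2375 -.201 0 0 0 -.178 -1;.2375 -.201 0 0 0 -.178 -1;.2375 -.201 0 0 0 -.178 -1;.2375 -.201 0 0 0 -.178 -1;.2375 -.201 0 0 0 -.178 -1;.2375 -.201 0 0 0 -.178 -1;.2375 -.201 0 0 0 -.178 -1;.2375 -.201 0 0 0 -.178 -1;.2375 -.201 0 0 0 -.178 -1'
python3 -m inch '0 0 -.04 0 0 0 -1;0 0 -.08 0 0 0 -1;0 0 -.11 0 0 0 -1;0 0 -.125 0 0 0 -1;0 0 -.132 0 0 0 -1;0 0 -.137 0 0 0 -1;0 0 -.14 0 0 0 -1;0 0 -.142 0 0 0 -1;0 0 -.142 0 0 0 -1'
python3 -m inch '0 0 0 0 0 0 .15;0 0 0 0 0 0 .15;0 0 0 0 0 0 .15;0 0 0 0 0 0 .15;0 0 0 0 0 0 .15'
python3 -m inch '0 0 .03 0 0 0 .15;0 0 .07 0 0 0 .15;0 0 .12 0 0 0 .15;0 0 .15 0 0 0 1;0 0 .15 0 0 0 1;0 0 .15 0 0 0 1;0 0 .15 0 0 0 1'
```

```text
clock: 22.85
ee_pos: [0.6072, -0.2809, 0.1404]
ee_rot: [-179.8, 0.3, -0.0]
ft_force: [1.3, 0.4, -0.8]
gripper_width: 0.0386
finger_force: 60.9
clock: 23.6
ee_pos: [0.6102, -0.2821, 0.0317]
ee_rot: [179.9, -0.1, -0.0]
ft_force: [0.1, 0.2, -1.0]
gripper_width: 0.0385
finger_force: 61.0
clock: 24.02
ee_pos: [0.6094, -0.2818, 0.0306]
ee_rot: [180.0, -0.0, -0.0]
ft_force: [-0.1, 0.5, -0.7]
gripper_width: 0.0492
finger_force: 0.0
clock: 24.6
ee_pos: [0.6088, -0.2815, 0.1498]
ee_rot: [-180.0, 0.0, -0.0]
ft_force: [-0.2, -1.0, -0.7]
gripper_width: 0.0854
finger_force: 0.0
```

```bash
python3 -m inch '-.207 .656 0 0 0 .94 1;-.207 .656 0 0 0 .94 1;-.207 .656 0 0 0 .94 1;-.207 .656 0 0 0 .94 1;-.207 .656 0 0 0 .94 1;-.207 .656 0 0 0 .94 1;-.207 .656 0 0 0 .94 1;-.207 .656 0 0 0 .94 1;-.207 .656 0 0 0 .94 1;-.207 .656 0 0 0 .94 1;-.207 .656 0 0 0 .94 1;-.207 .656 0 0 0 .94 1'
python3 -m inch '0 0 0 0 0 0 1;0 0 0 0 0 0 1;0 0 0 0 0 0 1'
```

```text
clock: 25.6
ee_pos: [0.4562, 0.1962, 0.1481]
ee_rot: [-179.8, 0.1, 84.9]
ft_force: [0.6, 0.4, -0.6]
gripper_width: 0.0853
finger_force: 0.0
clock: 25.85
ee_pos: [0.4576, 0.1947, 0.1486]
ee_rot: [-179.8, 0.1, 84.6]
ft_force: [-0.6, -0.4, 0.7]
gripper_width: 0.0855
finger_force: 0.0
```

```bash
python3 -m inch '-.016 .06 0 0 0 0 1;-.016 .06 0 0 0 0 1;-.016 .06 0 0 0 0 1;-.016 .06 0 0 0 0 1;-.016 .06 -.05 0 0 0 1;-.016 .06 -.1 0 0 0 1;-.016 .06 -.13 0 0 0 1;-.016 .06 -.145 0 0 0 1;-.016 .06 -.15 0 0 0 1;-.016 .06 -.15 0 0 0 1;-.016 .06 -.15 0 0 0 1'
```

```text
clock: 26.77
ee_pos: [0.4475, 0.2431, 0.0316]
ee_rot: [179.9, -0.1, 84.5]
ft_force: [0.0, -0.0, -0.3]
gripper_width: 0.0855
finger_force: 0.0
```

```bash
python3 -m inch '-.003 0 -.014 0 0 0 1;-.003 0 -.014 0 0 0 1;-.003 0 -.014 0 0 0 -1;-.003 0 -.014 0 0 0 -1;-.003 0 -.014 0 0 0 -1;-.003 0 -.014 0 0 0 -1;-.003 0 -.014 0 0 0 -1;-.003 0 -.014 0 0 0 -1;-.003 0 -.014 0 0 0 -1;-.003 0 -.014 0 0 0 -1;-.003 0 -.014 0 0 0 -1'
python3 -m inch '0 0 0.02 0 0 0 -1;0 0 .05 0 0 0 -1;0 0 .09 0 0 0 -1;0 0 .13 0 0 0 -1;0 0 .15 0 0 0 -1;0 0 .15 0 0 0 -1;0 0 .15 0 0 0 -1'
python3 wp.py w5
```

```text
clock: 27.68
ee_pos: [0.4444, 0.2436, 0.0202]
ee_rot: [179.9, -0.0, 84.6]
ft_force: [-1.0, -0.6, 5.0]
gripper_width: 0.0476
finger_force: 61.6
clock: 28.27
ee_pos: [0.4443, 0.2435, 0.14]
ee_rot: [179.9, -0.1, 84.6]
ft_force: [-0.2, -0.0, -0.8]
gripper_width: 0.0473
finger_force: 61.8
[0.44425185 0.24348546 0.14002852] [ 1.79867136e+02 -8.15023165e-02  8.45801637e+01]
```

View pics/w5b.png

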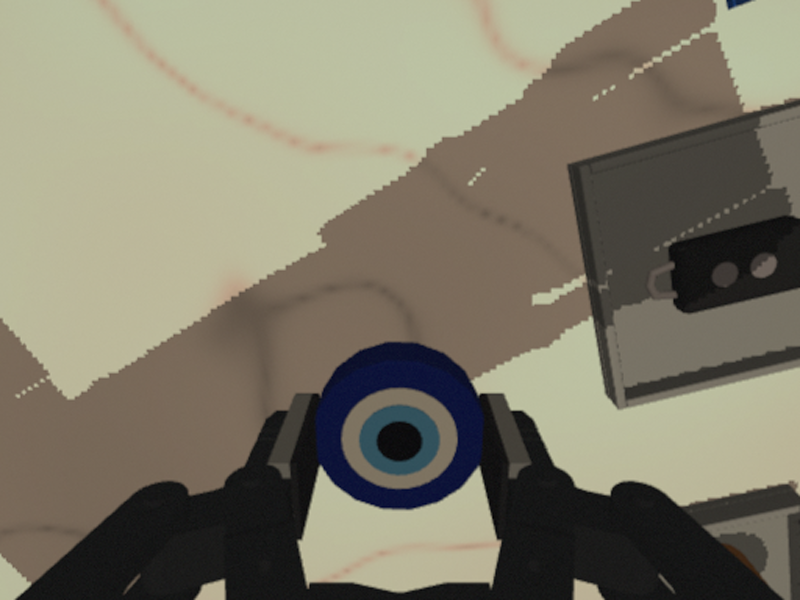

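w5 shows the charm held level at (400,425) with its eye up, and the fob flat in the square tray at (735,262).

```bash
python3 -m inch '.04 -.12 .03 0 0 0 -1;.07 -.21 .03 0 0 0 -1;.1 -.27 .03 0 0 0 -1;.12 -.32 .03 0 0 0 -1;.135 -.37 .03 0 0 0 -1;.15 -.42 .03 0 0 0 -1;.17 -.47 .03 0 0 0 -1;.19 -.52 .03 0 0 0 -1;.207 -.573 .03 0 0 0 -1;.207 -.573 .03 0 0 0 -1;.207 -.573 .03 0 0 0 -1;.207 -.573 .03 0 0 0 -1'
python3 -m inch '0 0 0 0 0 0 -1;0 0 0 0 0 0 -1;0 0 0 0 0 0 -1'
```

```text
clock: 29.32
ee_pos: [0.6082, -0.2181, 0.1597]
ee_rot: [-179.8, -0.0, 84.5]
ft_force: [0.8, -0.3, -1.5]
gripper_width: 0.0475
finger_force: 61.9
clock: 29.57
ee_pos: [0.6075, -0.2145, 0.1602]
ee_rot: [-179.7, -0.1, 84.5]
ft_force: [0.7, 0.4, -1.6]
gripper_width: 0.0475
finger_force: 62.0
```

```bash
python3 -m inch '0 0 -.04 0 0 0 -1;0 0 -.08 0 0 0 -1;0 0 -.11 0 0 0 -1;0 0 -.135 0 0 0 -1;0 0 -.15 0 0 0 -1;0 0 -.16 0 0 0 -1;0 0 -.166 0 0 0 -1;0 0 -.169 0 0 0 -1;0 0 -.17 0 0 0 -1;0 0 -.17 0 0 0 -1'
```

```text
clock: 30.4
ee_pos: [0.6101, -0.2156, 0.0282]
ee_rot: [179.9, 0.0, 84.6]
ft_force: [-1.0, -0.1, -0.4]
gripper_width: 0.0476
finger_force: 62.0
```

```bash
python3 -m inch '0 0 -.0015 0 0 0 -1;0 0 -.0015 0 0 0 -1;0 0 -.0015 0 0 0 .4;0 0 -.0015 0 0 0 .4;0 0 -.0015 0 0 0 .4;0 0 -.0015 0 0 0 .4;0 0 -.0015 0 0 0 .4'
python3 -m inch '0 0 .02 0 0 0 .4;0 0 .05 0 0 0 .4;0 0 .1 0 0 0 .4;0 0 .15 0 0 0 .4;0 0 .2 0 0 0 1;0 0 .25 0 0 0 1;0 0 .25 0 0 0 1;0 0 .25 0 0 0 1'
python3 -m inch '0 .04 .1 0 0 -.3 1;0 .04 .1 0 0 -.3 1;0 .04 .1 0 0 -.3 1;0 .04 .1 0 0 -.3 1;0 .04 .1 0 0 -.3 1;0 .04 .1 0 0 -.3 1;0 .04 .1 0 0 -.3 1'
python3 wp.py w6
python3 - <<'E'
from h import *
t=snapshot("top")[:,:,::-1]; cv2.imwrite("pics/top1c.png",cv2.resize(t[95:290,90:410],(800,488),interpolation=cv2.INTER_CUBIC))
E
```

```text
clock: 30.98
ee_pos: [0.6093, -0.2154, 0.026]
ee_rot: [180.0, 0.0, 84.6]
ft_force: [-0.1, -0.5, 0.3]
gripper_width: 0.0601
finger_force: 0.0
clock: 31.65
ee_pos: [0.6115, -0.2162, 0.2307]
ee_rot: [179.5, 0.1, 84.6]
ft_force: [0.5, 0.7, -1.4]
gripper_width: 0.0858
finger_force: 0.0
clock: 32.23
ee_pos: [0.6083, -0.1831, 0.3035]
ee_rot: [-179.8, 0.1, 57.7]
ft_force: [-0.5, 0.6, -0.1]
gripper_width: 0.0853
finger_force: 0.0
[ 0.60825723 -0.18309947  0.303522  ] [-1.79788515e+02  5.35958356e-02  5.77091584e+01]
```

View pics/w6b.png

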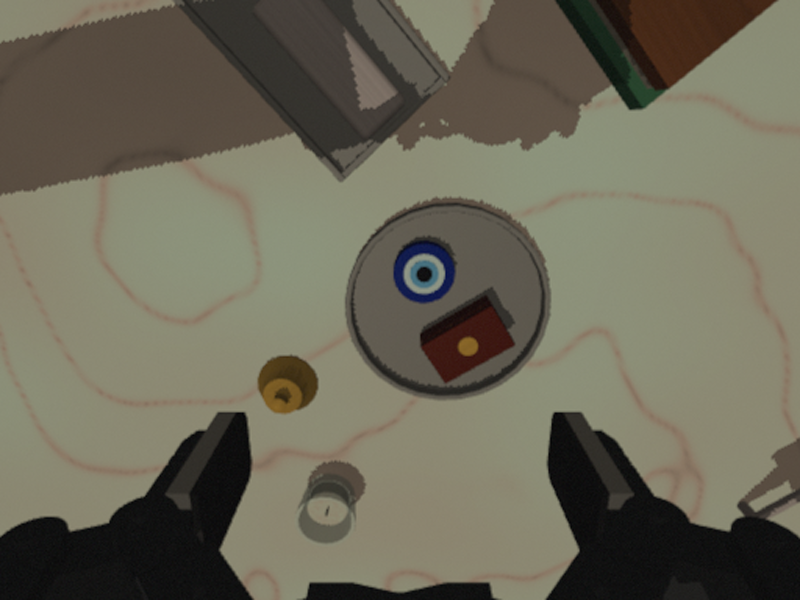

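View pics/top1c.png

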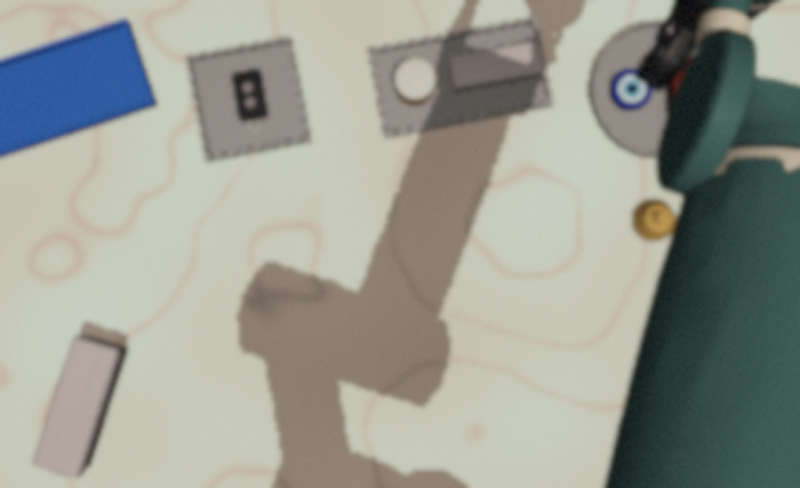

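w6 shows the charm eye-up at (424,271) and the box at (468,343), both flat in the round tray, with the bell (288,385) and the candle (328,512) still standing. The top view shows the fob at (250,95) and the jar and brush at (413,78) and (495,65), all in their trays.

```bash
python3 -c "
from rig import bot; print(bot.finish_job())"
```

```text
the job is handed in; nothing more can be done
None
```

All five things are in their trays, and the bell and candle glass still stand where they were. I handed the job in at about 32 s of the 128 s allowed; no verdict came back.

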